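# Put the clip lid away in the sliding-cover box

### The job

On the tiled window sill, slide back the pale wooden cover of the dark box, lay the red silicone lid with the steel spring clip flat inside it, clip up, and slide the cover fully shut again. Leave the blue honey pot standing where it is.

Things in the scene. Friction and masses are not known exactly. Their poses are not given: they have to be found in the camera images.
- cover_knob (a point): Square black knob, 24 x 24 mm, 26 mm tall, in the middle of the box's pale sliding cover (126 mm along y, 6 mm thick). Point: the knob's centre, 13 mm above the cover's top face, 70 mm above the bay floor. Axes are the box's. The cover slides only along y, +y opens; it starts 0 to 25 mm open, runs 0 to 118 mm between stops, needs 1 to 2 N and stays where left.
- bay (a point): Bay of the dark wooden box (152 mm in x, 262 in y, walls 68 tall, fixed). Point: centre of the bay's floor, 6 mm above the sill; z up, y the cover's slide direction. Bay 132 mm wide (x), 125 long (y), 51 deep under the cover; the +y half of the box is decked over. Cover shut: knob straight above this point; open: up to 118 mm towards +y, the cover then hiding the last 7 mm of the bay.
- clip_lid_center (a point): The red silicone lid with a steel spring clip: a loose flat disc 64 mm across and 12 mm thick, lying on the sill, with the clip standing upright on its middle, rising from 12 to 42 mm above the underside. The clip is rigid, 12 mm thick along x and 36 mm long along y. The point is on the disc's axis, 21 mm above the underside; z is up. 40 to 85 g.
- honey_pot: Closed blue ceramic honey pot, a loose bystander: 72 mm across, 67 mm tall with its small top knob. Origin at the centre of its underside, z up. (Also about: an amber and a green glass cup, 58 mm across, 55 mm tall, and an aluminium kettle 150 mm across, 135 mm tall, far to the left.)
Not all that is in view belongs to the job. Of the things shaped like the part that bears clip_lid_center, the red one is meant.

How it is judged:
On the way, in this order (a step that is already met when the one before it is completed fails the run):
1. the cover is slid back at least 75 mm (y of cover_knob in the frame of bay above 0.075 m), for 0.2 s.
2. the clip lid lies flat on the floor of the bay, let go (x of clip_lid_center in the frame of bay between -0.045 and 0.045 m and y of clip_lid_center in the frame of bay between -0.04 and 0.04 m and z of clip_lid_center in the frame of bay below 0.028 m and angle between clip_lid_center's own z axis and vertical below 0.17 rad and contact force between the fingers and clip_lid below 0.2 N), for 0.2 s.
3. the cover is slid shut to within 10 mm (y of cover_knob in the frame of bay below 0.01 m), for 0.2 s.
At the end, for the whole second after the job is handed in: The clip lid lies at rest in the bay (centre within 45 mm across and 40 mm along of the bay centre), flat on its floor (centre at most 28 mm above the floor) with the clip up (within 10 degrees of upright), and the cover is shut to within 10 mm (x of clip_lid_center in the frame of bay between -0.045 and 0.045 m and y of clip_lid_center in the frame of bay between -0.04 and 0.04 m and z of clip_lid_center in the frame of bay below 0.028 m and angle between clip_lid_center's own z axis and vertical below 0.17 rad and linear speed of clip_lid below 0.02 m/s and y of cover_knob in the frame of bay below 0.01 m); the robot touches nothing.
It fails at once if the honey pot was pushed more than 30 mm or tipped over (distance of honey_pot from where it was at the start of the episode above 0.03 m or angle between honey_pot's own z axis and vertical above 0.4 rad).
It also fails if it takes over 64 s, if anything falls off the work surface, if the arm or the gripper's body presses on something with over 40 N, if the wrist force passes 120 N, or if a joint passes its speed limit or range.

### The arm

A 6-joint arm with a two-finger parallel gripper is mounted at the origin on the work surface. World frame = base frame: x ahead of the robot, y to its left, z up, the work surface at z = 0. Lengths are in m, angles in rad, forces in N, time in s.
With the tool pointing down it reaches from about 0.3 to 0.875 m from the base axis. Payload 6.4 kg.
Tool frame: the origin (TCP) lies midway between the tips of the shut fingers; the grasp point (between the pads) lies 19 mm behind it; z points along the fingers, y is the line along which they close (so a half turn about z gives the same grasp; the last joint's range is limited). The gripper opens to 88 mm and grips with 3 to 60 N. Pads are 18 mm wide; open, the fingers measure 123 mm over their backs; the gripper's body (75 mm by 187 mm) begins 45 mm behind the grasp point.
Start: joints at [-1.539, 0.181, 1.607, -0, 1.354, -0.206], TCP at [0.135, -0.559, 0.239] pointing down, gripper open.
Joint ranges: [-2.99, 2.99], [-0.89, 2.07], [0.3, 2.58], [-1.14, 4.28], [0, 2.63], [-3.12, 3.12]. Speed limits (rad/s): [2.57, 2.57, 3.01, 3.14, 3.14, 3.14].

### API

Orientations are given as a rotation vector (axis times angle).
In Python, from plant import get_state, eyes, order gives the robot as it stands.
- The arm moves only by the tool play_rows, never from a script. Its argument "deltas" is a list of rows, each a list of 2 entries, a list of its own where there are three numbers: the shift along the tool's x, y, z in units of 40 mm (1.0 is 40 mm), then the turn, a rotation vector about the tool's x, y, z in units of 6 degrees (1.0 is 6 degrees). In form: [[[tx, ty, tz], [ax, ay, az]], ...]. A call has 1 to 5 rows; each row shifts and turns the commanded pose from where the row before left it, along the tool's axes as they then stand; what a row does not reach is not made up. A row lasts 1/12 s, in which the tool goes at most 41.7 mm and 7.16 degrees, less where a joint would pass 70% of its speed; a pose out of reach is approached as far as the arm can. A call is refused whole if a number of a shift passes 1 or a number of a turn 1, either way. A call with a gripper value outside its range is refused whole. "hand" is the gripper's target within -1 to 1 (fully open at 1, half-way at 0, shut at -1), set as the call begins (left out, the last holds). The fingers move at their own pace and stop on an object; "squeeze" is the grip in N (left out, the last holds). Time passes only in rows, so rows that do not move let the fingers close. It gives the time, the measured TCP pose, the force, the opening and the grip force at its end, in the units of the state.
- get_state(): the state, without advancing time (a new reading comes with each control period).
- eyes.grab_frame(name): name is "side" or "top" or "wrist"; returns the picture (480x640x3 uint8, red, green, blue); there is no depth.
- eyes.camera_info(name): a dict with "fx", "fy", "cx", "cy" (pixels), "world_from_camera" (4x4, takes a point from camera to world coordinates). Camera axes: x right, y down, z forward; pixel columns grow to the right and rows downward; lengths in m; the calibration is good to about 2 mm. The wrist camera is an equidistant fisheye: a pixel r from the principal point sees the ray r / f radians off the axis. A picture is of the moment at which its call begins: read the wrist's pose just before it. camera_info takes no time and is no camera call; for the wrist camera it gives the pose at the moment of the call.
- order.hand_in(): hands the job in; it is judged then, once.
The state is a dict: "clock": time; "joints": joint angles; "joint_vel": joint speeds; "effort": joint torques, N m; "eef_pos": TCP position; "ee_rot": TCP orientation; "contact_force": force on the tool from outside, world axes, zero at the start; "torque": the same for the moment, N m; "gripper_width": opening from 0.0 (shut) to 1.0 (fully open); "gripper_force": force on a finger pad.
Only numpy, scipy, OpenCV 4.12 (cv2) and the standard library are available. Lean on these libraries where they do the work, as an engineer would, in place of code of your own. Each camera call takes 0.05 s, during which the arm holds its last target. There are 200 camera calls.

## Working session

There is one attempt and no reset: what is moved stays moved. The work goes in short steps, Python scripts to look and compute and a tool call to move; the robot and the scene stay as the last step left them, time stands still between calls to the robot, and variables do not carry over. Pictures are saved under pics/ and viewed, at most 10 in all, crops included, and the job is handed in when it is done.

Besides the shell and the picture viewer there is one more tool, called after "Emit:" by a JSON object that holds its "op" and its "data", one argument or row to a line. play_rows: Moves the arm, as the interface text tells. Its arguments: {"type":"object","properties":{"deltas":{"type":"array","items":{"type":"array"}},"hand":{"type":"number"},"squeeze":{"type":"number"}},"required":["deltas"]}

```bash
mkdir -p pics; ls; python3 - <<'E'
from plant import get_state, eyes
import cv2,numpy as np
s=get_state();print(s['clock'],s['eef_pos'],s['ee_rot'])
for n in('side','top'):
    im=eyes.grab_frame(n);cv2.imwrite(f'pics/{n}0.png',im[...,::-1])
    i=eyes.camera_info(n);print(n,i['fx'],i['cx'],i['cy'],np.round(i['world_from_camera'],3).tolist())
E
```

```text
pics
0.0 [ 0.13544686 -0.55826832  0.23782304] [-3.11768888e+00 -3.72501777e-01 -2.01135369e-04]
side 490.0091376053469 315.8394418089249 247.59239266865424 [[-0.969, -0.135, 0.209, 0.392], [-0.248, 0.544, -0.802, 0.391], [-0.005, -0.828, -0.56, 0.492], [0.0, 0.0, 0.0, 1.0]]
top 570.5577717603605 317.6645633046402 235.68945995269536 [[0.023, -0.975, 0.222, 0.367], [-1.0, -0.023, 0.003, -0.192], [0.002, -0.222, -0.975, 0.918], [0.0, 0.0, 0.0, 1.0]]
```

View pics/top0.png

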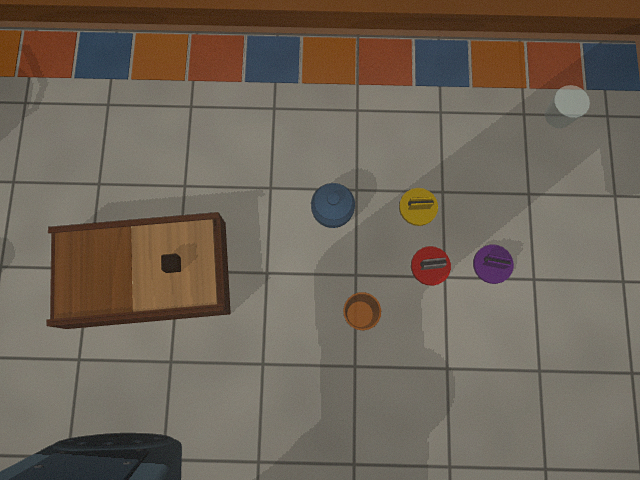

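View pics/side0.png

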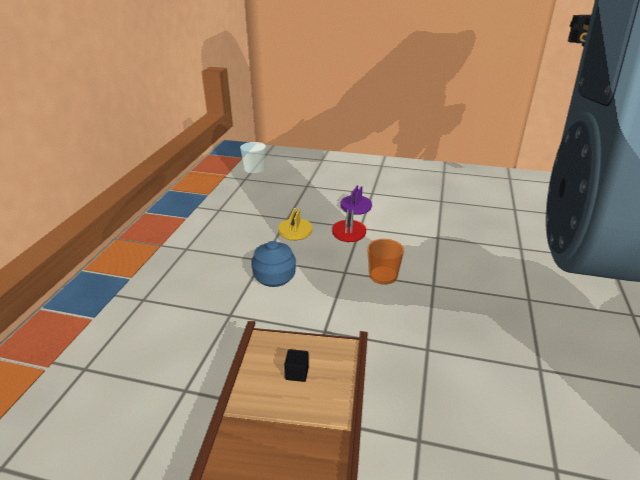

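The top view shows three clip lids: red (431,265), yellow (419,206) and purple (493,263). The red one is the target. The pot is at (333,205), the amber cup at (362,311), and the cover knob at (171,263). The cover is nearly shut, with the bay on the right (-y) half of the box.

```bash
cat > h.py <<'E'
import numpy as np,cv2
from plant import get_state,eyes
from scipy.spatial.transform import Rotation as R
def ray(n,u,v,z):
    i=eyes.camera_info(n);T=np.array(i['world_from_camera'])
    x=(u-i['cx'])/i['fx'];y=(v-i['cy'])/i['fy'];d=np.array([x,y,1.])
    if n=='wrist':
        r=np.hypot(x,y);d=np.array([x/r*np.sin(r),y/r*np.sin(r),np.cos(r)]) if r>0 else np.array([0,0,1.])
    d=T[:3,:3]@d;o=T[:3,3];return o+d*(z-o[2])/d[2]
def todo(p,yawx):
    "shift (units, tool axes) and turn (units) to tool-down pose with tool x axis at yawx deg in world"
    s=get_state();Rc=R.from_rotvec(s['ee_rot']).as_matrix()
    a=np.radians(yawx);X=np.array([np.cos(a),np.sin(a),0]);Z=np.array([0,0,-1.]);G=np.c_[X,np.cross(Z,X),Z]
    d=np.array(p)-s['eef_pos']
    print('turn first',np.round(R.from_matrix(Rc.T@G).as_rotvec(degrees=True)/6,2),'shift now-axes',np.round(Rc.T@d/.04,2),'goal-axes',np.round(G.T@d/.04,2))
E
python3 - <<'E'
from h import *
im=cv2.imread('pics/top0.png');hsv=cv2.cvtColor(im,cv2.COLOR_BGR2HSV)
def big(m,roi):
    x0,y0,x1,y1=roi;k=np.zeros(m.shape,np.uint8);k[y0:y1,x0:x1]=m[y0:y1,x0:x1]
    c=max(cv2.findContours(k,0,2)[0],key=cv2.contourArea);return c
red=(((hsv[...,0]<6)|(hsv[...,0]>174))&(hsv[...,1]>160)&(hsv[...,2]>80)).astype(np.uint8)*255
c=big(red,(400,235,462,298));(e,r)=cv2.minEnclosingCircle(c);print('red',e,r,ray('top',*e,.012))
# clip top: grey inside disc
m=np.zeros(red.shape,np.uint8);cv2.circle(m,(int(e[0]),int(e[1])),int(r)-3,255,-1)
g=(hsv[...,1]<110).astype(np.uint8)*m
c=big(g,(400,235,462,298));rc=cv2.minAreaRect(c);b=cv2.boxPoints(rc);print('clip',rc,[ray('top',*q,.042)[:2].round(3) for q in b])
k=(hsv[...,2]<45).astype(np.uint8)*255
c=big(k,(150,245,195,280));print('knob',cv2.minAreaRect(c),cv2.boundingRect(c))
for n,p in dict(bl=(49,325),br=(229,313),tr=(220,214),tl=(50,228)).items():print(n,ray('top',*p,.068).round(4))
print('knobtop',ray('top',170,263,.089))
blue=((abs(hsv[...,0].astype(int)-107)<12)&(hsv[...,1]>90)).astype(np.uint8)*255
e,r=cv2.minEnclosingCircle(big(blue,(300,170,365,240)));print('pot',ray('top',*e,.03),'amber',ray('top',362,311,.055))
a=im[160:340,300:530];b=im[195:345,30:250]
cv2.imwrite('pics/c0.png',np.vstack([cv2.resize(a,(750,330),interpolation=3)[:, :],cv2.resize(b,(750,270*1),interpolation=3)])[:600])
E
```

```text
red (430.6145935058594, 265.5625) 19.68792152404785 [ 0.52898076 -0.37233762  0.012     ]
clip ((432.65985107421875, 263.2582092285156), (10.049468040466309, 25.168933868408203), 84.80557250976562) [array([ 0.533, -0.349]), array([ 0.538, -0.389]), array([ 0.522, -0.39 ]), array([ 0.517, -0.351])]
knob ((171.0, 263.0), (18.0, 18.0), 0.0) (162, 254, 19, 19)
bl [0.4169 0.2032 0.068 ]
br [ 0.4407 -0.0609  0.068 ]
tr [ 0.592  -0.0383  0.068 ]
tl [0.5636 0.2204 0.068 ]
knobtop [0.51005131 0.02691526 0.089     ]
pot [ 0.62217256 -0.21222174  0.03      ] amber [ 0.44945627 -0.25896833  0.055     ]
```

View pics/c0.png

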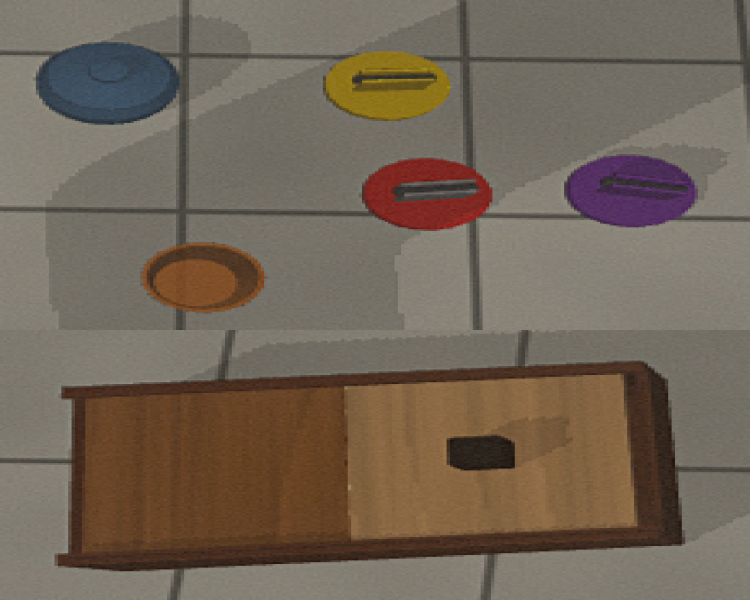

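Red lid confirmed by the steel clip on its middle. The box and the clip both have a yaw of about 95.5°, so I'll first turn the tool to that yaw and shut the fingers to push the knob.

```bash
python3 - <<'E'
from h import *
todo((.507,-.006,.16),95.5)
E
```

```text
turn first [-1.000e-02 -1.000e-02 -1.365e+01] shift now-axes [ 12.28 -11.23   1.97] goal-axes [12.85 10.57  1.95]
```

Emit:
{"op": "play_rows", "data": {
  "deltas": [
    [[0,0,0],[0,0,-1]],
    [[0,0,0],[0,0,-1]],
    [[0,0,0],[0,0,-1]],
    [[0,0,0],[0,0,-1]],
    [[0,0,0],[0,0,-1]]
  ],
  "hand": -1,
  "squeeze": 15
}}

```text
clock: 0.52
eef_pos: [0.1354, -0.5585, 0.2382]
ee_rot: [-2.913, -1.174, -0.001]
contact_force: [-0.1, -0.7, 0.4]
gripper_width: 0.645
gripper_force: 0.0
```

Emit:
{"op": "play_rows", "data": {
  "deltas": [
    [[0,0,0],[0,0,-1]],
    [[0,0,0],[0,0,-1]],
    [[0,0,0],[0,0,-1]],
    [[0,0,0],[0,0,-1]],
    [[0,0,0],[0,0,-1]]
  ]
}}

```text
clock: 0.93
eef_pos: [0.1355, -0.5585, 0.2382]
ee_rot: [-2.51, -1.888, -0.001]
contact_force: [0.1, -0.3, 0.1]
gripper_width: 0.27
gripper_force: 0.0
```

Emit:
{"op": "play_rows", "data": {
  "deltas": [
    [[0,0,0],[0,0,-1]],
    [[0,0,0],[0,0,-1]],
    [[0,0,0],[0,0,-1]],
    [[0,0,0],[0,0,-0.67]],
    [[0,0,0],[0,0,0]]
  ]
}}

```text
clock: 1.35
eef_pos: [0.1354, -0.5585, 0.2382]
ee_rot: [-2.106, -2.33, -0.001]
contact_force: [0.1, 0.7, 1.0]
gripper_width: 0.003
gripper_force: 0.0
```

```bash
python3 - <<'E'
from h import *
todo((.507,-.006,.16),95.5);print(get_state()['joints'])
E
```

```text
turn first [ 0.   -0.01  0.05] shift now-axes [12.81 10.63  1.97] goal-axes [12.86 10.57  1.96]
[-1.53934420e+00  1.81238269e-01  1.60752525e+00 -2.96576430e-05
  1.35377078e+00 -1.64029975e+00]
```

Emit:
{"op": "play_rows", "data": {
  "deltas": [
    [[0.71,0.59,0.05],[0,0,0]],
    [[0.71,0.59,0.05],[0,0,0]],
    [[0.71,0.59,0.05],[0,0,0]],
    [[0.71,0.59,0.05],[0,0,0]],
    [[0.71,0.59,0.05],[0,0,0]]
  ]
}}

```text
clock: 1.77
eef_pos: [0.2394, -0.4042, 0.2283]
ee_rot: [-2.113, -2.324, -0.001]
contact_force: [0.1, -0.7, -0.2]
gripper_width: 0.005
gripper_force: 0.0
```

Emit:
{"op": "play_rows", "data": {
  "deltas": [
    [[0.71,0.59,0.05],[0,0,0]],
    [[0.71,0.59,0.05],[0,0,0]],
    [[0.71,0.59,0.05],[0,0,0]],
    [[0.71,0.59,0.05],[0,0,0]],
    [[0.71,0.59,0.05],[0,0,0]]
  ]
}}

```text
clock: 2.18
eef_pos: [0.3429, -0.2513, 0.2186]
ee_rot: [2.113, 2.325, 0.0]
contact_force: [0.5, -0.2, 0.2]
gripper_width: 0.003
gripper_force: 0.0
```

Emit:
{"op": "play_rows", "data": {
  "deltas": [
    [[0.71,0.59,0.05],[0,0,0]],
    [[0.71,0.59,0.05],[0,0,0]],
    [[0.71,0.59,0.05],[0,0,0]],
    [[0.71,0.59,0.05],[0,0,0]],
    [[0,0,0],[0,0,0]]
  ]
}}

```text
clock: 2.6
eef_pos: [0.427, -0.1255, 0.2103]
ee_rot: [-2.105, -2.331, -0.003]
contact_force: [0.5, 0.0, -0.3]
gripper_width: 0.005
gripper_force: 0.0
```

```bash
python3 - <<'E'
from h import *
todo((.507,-.006,.16),95.5)
im=eyes.grab_frame('wrist');cv2.imwrite('pics/w1.png',im[...,::-1])
E
```

```text
turn first [ 0.01 -0.02  0.06] shift now-axes [2.77 2.29 1.27] goal-axes [2.78 2.28 1.26]
```

View pics/w1.png

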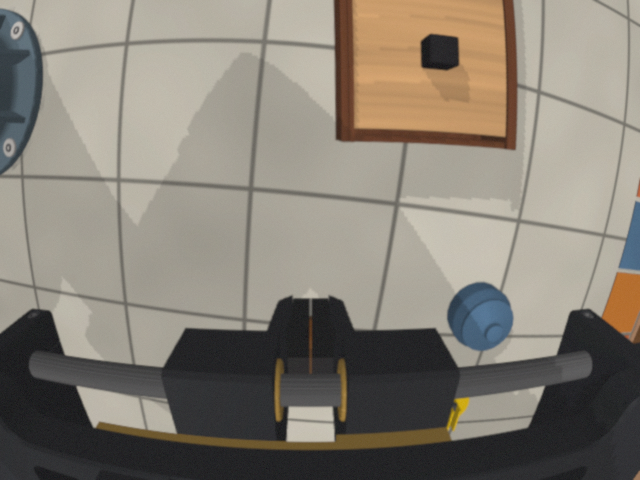

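The wrist view shows the knob at about (440,51) and the near end of the box with outer corners at about (341,141) and (514,148). The pot is clear on the right at (480,316).

```bash
python3 - <<'E'
from h import *
for p in((341,132),(514,139)):print(ray('wrist',*p,.068).round(4))
for p in((341,141),(514,148)):print(ray('wrist',*p,.068).round(4))
print('knobtop',[ray('wrist',*p,.089).round(4) for p in((422,36),(449,34),(460,44),(453,68),(424,67))])
E
```

```text
[ 0.4415 -0.0474  0.068 ]
[ 0.5898 -0.0286  0.068 ]
[ 0.4423 -0.0544  0.068 ]
[ 0.5912 -0.0362  0.068 ]
knobtop [array([0.4913, 0.0334, 0.089 ]), array([0.5121, 0.0399, 0.089 ]), array([0.5215, 0.034 , 0.089 ]), array([0.5176, 0.0137, 0.089 ]), array([0.4949, 0.0096, 0.089 ])]
```

Emit:
{"op": "play_rows", "data": {
  "deltas": [
    [[0.55,0.46,0],[0,0,0]],
    [[0.55,0.46,0],[0,0,0]],
    [[0.55,0.46,0],[0,0,0]],
    [[0.55,0.46,0],[0,0,0]],
    [[0.55,0.46,0],[0,0,0]]
  ]
}}

```text
clock: 3.07
eef_pos: [0.5062, -0.0125, 0.2107]
ee_rot: [2.113, 2.324, -0.001]
contact_force: [1.0, -1.0, 0.3]
gripper_width: 0.008
gripper_force: 0.0
```

Emit:
{"op": "play_rows", "data": {
  "deltas": [
    [[0,0,0.6],[0,0,0]],
    [[0,0,0.5],[0,0,0]],
    [[0,0,0],[0,0,0]]
  ]
}}

```text
clock: 3.32
eef_pos: [0.5031, -0.0124, 0.1628]
ee_rot: [-2.107, -2.322, 0.006]
contact_force: [-0.1, 0.9, -1.3]
gripper_width: 0.006
gripper_force: 0.0
```

```bash
python3 - <<'E'
from h import *
todo((.507,-.006,.078),95.5)
im=eyes.grab_frame('wrist');cv2.imwrite('pics/w2.png',im[...,::-1])
E
```

```text
turn first [-0.07 -0.02  0.01] shift now-axes [0.15 0.13 2.12] goal-axes [0.15 0.11 2.12]
```

View pics/w2.png

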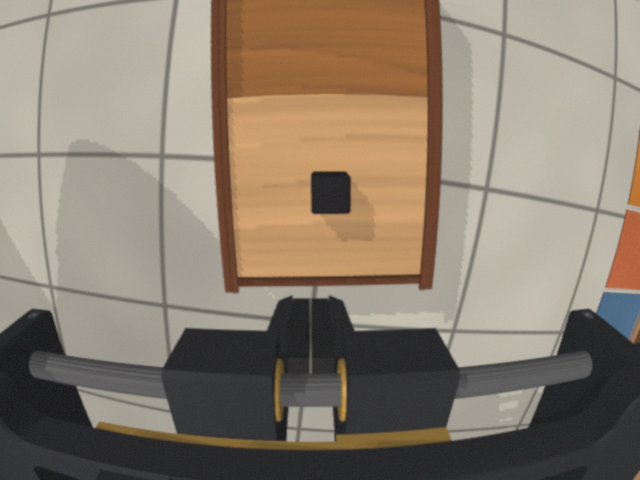

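The knob's top square spans (311,172)–(350,213), the near wall is at row ~282, and the cover is nearly shut.

```bash
python3 - <<'E'
from h import *
print(get_state()['eef_pos'])
for p in((311,172),(350,172),(350,213),(311,213),(330.5,192.5)):print(ray('wrist',*p,.089).round(4))
for p in((226,287),(433,284)):print(ray('wrist',*p,.068).round(4))
E
```

```text
[ 0.50400982 -0.0127898   0.16475569]
[0.499  0.0415 0.089 ]
[0.5222 0.0439 0.089 ]
[0.5252 0.0187 0.089 ]
[0.5014 0.0163 0.089 ]
[0.5119 0.0302 0.089 ]
[ 0.4454 -0.0487  0.068 ]
[ 0.5968 -0.0321  0.068 ]
```

Emit:
{"op": "play_rows", "data": {
  "deltas": [
    [[0,0.3,0.7],[0,0,0]],
    [[0,0,0.7],[0,0,0]],
    [[0,0,0.5],[0,0,0]],
    [[0,0,0.25],[0,0,0]],
    [[0,0,0],[0,0,0]]
  ]
}}

```text
clock: 3.78
eef_pos: [0.5167, -0.0117, 0.0796]
ee_rot: [-2.11, -2.324, 0.003]
contact_force: [-0.5, 0.5, -1.0]
gripper_width: 0.001
gripper_force: 0.0
```

Emit:
{"op": "play_rows", "data": {
  "deltas": [
    [[0.3,0,0],[0,0,0]],
    [[0.3,0,0],[0,0,0]],
    [[0.3,0,0],[0,0,0]],
    [[0.3,0,0],[0,0,0]],
    [[0.3,0,0],[0,0,0]]
  ]
}}

```text
clock: 4.2
eef_pos: [0.5125, 0.0502, 0.0819]
ee_rot: [2.107, 2.328, 0.002]
contact_force: [0.1, -1.9, 0.9]
gripper_width: 0.004
gripper_force: 0.9
```

Emit:
{"op": "play_rows", "data": {
  "deltas": [
    [[0.35,0,0],[0,0,0]],
    [[0.35,0,0],[0,0,0]],
    [[0.35,0,0],[0,0,0]],
    [[0.35,0,0],[0,0,0]],
    [[0.2,0,0],[0,0,0]]
  ]
}}

```text
clock: 4.62
eef_pos: [0.5054, 0.1147, 0.0812]
ee_rot: [2.107, 2.33, 0.001]
contact_force: [0.6, -2.0, 1.8]
gripper_width: 0.009
gripper_force: 0.8
```

Emit:
{"op": "play_rows", "data": {
  "deltas": [
    [[-0.3,0,0],[0,0,0]],
    [[0,0,-0.8],[0,0,0]],
    [[-0.5,0,-0.8],[0,0,0]],
    [[-1,0,0],[0,0,0]],
    [[-1,0,0],[0,0,0]]
  ],
  "hand": 0.0
}}

```text
clock: 5.03
eef_pos: [0.5183, 0.0001, 0.1474]
ee_rot: [2.102, 2.328, 0.004]
contact_force: [0.8, -0.3, -1.2]
gripper_width: 0.359
gripper_force: 0.0
```

Emit:
{"op": "play_rows", "data": {
  "deltas": [
    [[-1,0,0],[0,0,0]],
    [[-1,0,0],[0,0,0]],
    [[-1,0,0],[0,0,0]],
    [[-1,0,0],[0,0,0]],
    [[-1,0,0],[0,0,0]]
  ]
}}

```text
clock: 5.45
eef_pos: [0.5359, -0.2005, 0.1449]
ee_rot: [2.11, 2.328, 0.0]
contact_force: [0.7, -0.3, 0.3]
gripper_width: 0.499
gripper_force: 0.0
```

```bash
python3 - <<'E'
from h import *
todo((.528,-.371,.12),96.5)
E
```

```text
turn first [ 0.   -0.   -0.14] shift now-axes [-4.22 -0.61  0.62] goal-axes [-4.21 -0.68  0.62]
```

Emit:
{"op": "play_rows", "data": {
  "deltas": [
    [[-0.85,-0.13,0],[0,0,-0.14]],
    [[-0.85,-0.13,0],[0,0,0]],
    [[-0.85,-0.13,0],[0,0,0]],
    [[-0.85,-0.13,0],[0,0,0]],
    [[-0.85,-0.13,0],[0,0,0]]
  ]
}}

```text
clock: 5.87
eef_pos: [0.5284, -0.372, 0.1446]
ee_rot: [-2.092, -2.343, -0.0]
contact_force: [1.3, -0.2, 0.5]
gripper_width: 0.501
gripper_force: 0.0
```

Emit:
{"op": "play_rows", "data": {
  "deltas": [
    [[0,0,0.3],[0,0,0]],
    [[0,0,0],[0,0,0]]
  ]
}}

```text
clock: 6.03
eef_pos: [0.5274, -0.3713, 0.1305]
ee_rot: [-2.094, -2.338, -0.0]
contact_force: [-0.0, 0.5, -0.5]
gripper_width: 0.496
gripper_force: 0.0
```

```bash
python3 - <<'E'
from h import *
todo((.528,-.371,.12),96.5);print(get_state()['eef_pos'])
im=eyes.grab_frame('wrist');cv2.imwrite('pics/w3.png',im[...,::-1])
E
```

```text
turn first [-0.02 -0.02 -0.03] shift now-axes [0.01 0.02 0.26] goal-axes [0.01 0.02 0.26]
[ 0.52742249 -0.37132969  0.13052119]
```

View pics/w3.png

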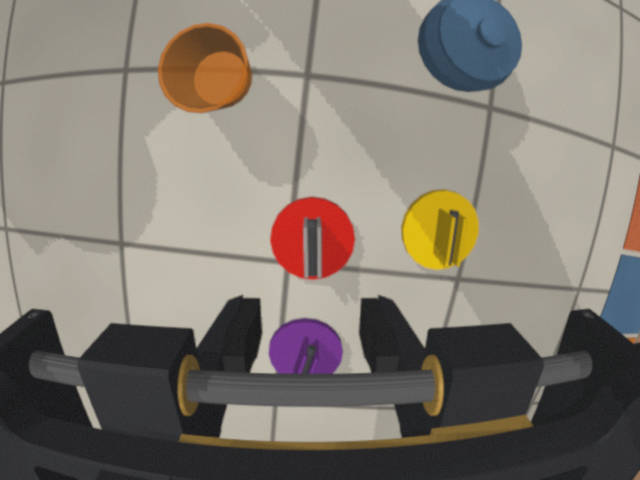

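The red disc is at (313,237) with its clip on the finger midline (column 312). Yellow is at (441,229) and purple is below, at (305,350).

```bash
python3 - <<'E'
from h import *
c=ray('wrist',313,237.5,.012);print(c,ray('wrist',312,219,.042),ray('wrist',312,276,.042))
todo((c[0],c[1],.018),96.5)
E
```

```text
[ 0.5295309 -0.3684043  0.012    ] [ 0.52630405 -0.34728453  0.042     ] [ 0.53079613 -0.38701901  0.042     ]
turn first [-0.02 -0.03 -0.02] shift now-axes [0.02 0.05 2.82] goal-axes [0.03 0.05 2.82]
```

Emit:
{"op": "play_rows", "data": {
  "deltas": [
    [[0.03,0.05,0.8],[0,0,0]],
    [[0,0,0.8],[0,0,0]],
    [[0,0,0.7],[0,0,0]],
    [[0,0,0.4],[0,0,0]],
    [[0,0,0.15],[0,0,0]]
  ]
}}

```text
clock: 6.5
eef_pos: [0.5295, -0.365, 0.0154]
ee_rot: [-2.086, -2.341, -0.001]
contact_force: [-0.1, 0.5, 0.6]
gripper_width: 0.501
gripper_force: 0.0
```

Emit:
{"op": "play_rows", "data": {
  "deltas": [
    [[0,0,0],[0,0,0]],
    [[0,0,0],[0,0,0]],
    [[0,0,0],[0,0,0]],
    [[0,0,0],[0,0,0]],
    [[0,0,0],[0,0,0]]
  ],
  "hand": -1,
  "squeeze": 15
}}

```text
clock: 6.92
eef_pos: [0.5318, -0.3691, 0.0204]
ee_rot: [2.09, 2.342, -0.0]
contact_force: [-0.2, -0.2, 0.3]
gripper_width: 0.145
gripper_force: 0.0
```

Emit:
{"op": "play_rows", "data": {
  "deltas": [
    [[0,0,0],[0,0,0]],
    [[0,0,-0.5],[0,0,0]],
    [[0,0,-1],[0,0,0]],
    [[0,0,-1],[0,0,0]],
    [[0,0,-1],[0,0,0]]
  ]
}}

```text
clock: 7.33
eef_pos: [0.5305, -0.3681, 0.16]
ee_rot: [-2.092, -2.342, -0.0]
contact_force: [0.2, 0.2, -0.4]
gripper_width: 0.135
gripper_force: 15.0
```

```bash
python3 - <<'E'
from h import *
todo((.512,.022,.16),95.5);print(get_state()['eef_pos'])
im=eyes.grab_frame('top');cv2.imwrite('pics/t4.png',im[160:350,20:560,::-1])
E
```

```text
turn first [-0.01 -0.01  0.16] shift now-axes [9.74 0.64 0.01] goal-axes [ 9.75  0.47 -0.  ]
[ 0.53050999 -0.36806641  0.15996143]
```

View pics/t4.png

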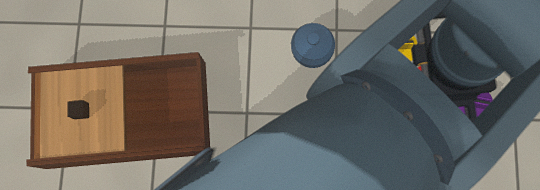

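The crop shows the cover open, with its edge at column ~124 and the knob at (78,109). The lid is held: 15 N at a 12 mm opening.

Emit:
{"op": "play_rows", "data": {
  "deltas": [
    [[0.45,0.05,0],[0,0,0.16]],
    [[0.9,0.05,0],[0,0,0]],
    [[0.9,0.05,0],[0,0,0]],
    [[0.9,0.05,0],[0,0,0]],
    [[0.9,0.05,0],[0,0,0]]
  ]
}}

```text
clock: 7.8
eef_pos: [0.5247, -0.2049, 0.1588]
ee_rot: [2.113, 2.325, 0.0]
contact_force: [0.8, -0.4, -0.9]
gripper_width: 0.137
gripper_force: 15.0
```

Emit:
{"op": "play_rows", "data": {
  "deltas": [
    [[0.9,0.05,0],[0,0,0]],
    [[0.9,0.05,0],[0,0,0]],
    [[0.9,0.05,0],[0,0,0]],
    [[0.9,0.05,0],[0,0,0]],
    [[0.9,0.05,0],[0,0,0]]
  ]
}}

```text
clock: 8.22
eef_pos: [0.5174, -0.0245, 0.1589]
ee_rot: [2.112, 2.325, 0.001]
contact_force: [-0.1, -0.6, 0.1]
gripper_width: 0.132
gripper_force: 15.0
```

Emit:
{"op": "play_rows", "data": {
  "deltas": [
    [[0.8,0,0],[0,0,0]],
    [[0.4,0,0],[0,0,0]],
    [[0,0,0],[0,0,0]]
  ]
}}

```text
clock: 8.47
eef_pos: [0.5124, 0.0248, 0.1587]
ee_rot: [-2.107, -2.329, -0.001]
contact_force: [0.2, -0.0, -1.0]
gripper_width: 0.134
gripper_force: 15.0
```

```bash
python3 - <<'E'
from h import *
todo((.512,.022,.025),95.5);print(get_state()['eef_pos'],get_state()['gripper_force'])
im=eyes.grab_frame('wrist');cv2.imwrite('pics/w5.png',im[...,::-1])
E
```

```text
turn first [ 0.   -0.01  0.04] shift now-axes [-0.07 -0.02  3.34] goal-axes [-0.07 -0.02  3.34]
[0.51235935 0.0248473  0.1587499 ] 15.000364260049537
```

View pics/w5.png

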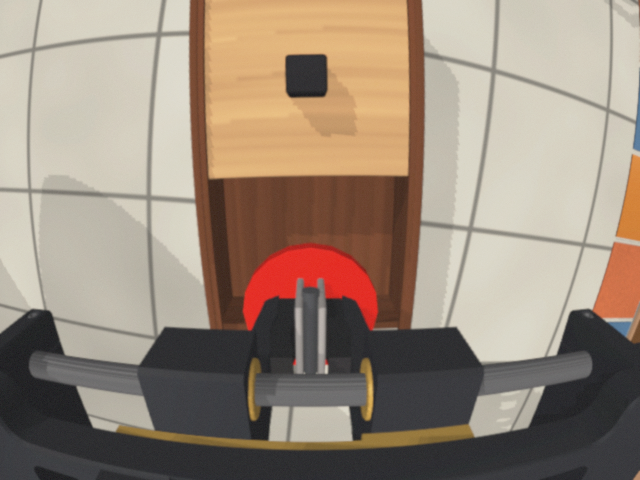

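The lid is held level over the open bay. The cover edge is at row 177, the knob at (306,75), and the near wall at row ~328.

```bash
python3 - <<'E'
from h import *
for p,z in(((306,75),.089),((308,177),.066),((207,200),.068),((410,200),.068),((240,322),.068),((390,322),.068)):print(p,ray('wrist',*p,z).round(4))
E
```

```text
(306, 75) [0.4996 0.1341 0.089 ]
(308, 177) [0.5067 0.0718 0.066 ]
(207, 200) [0.4413 0.0513 0.068 ]
(410, 200) [0.5755 0.0646 0.068 ]
(240, 322) [ 0.467  -0.0377  0.068 ]
(390, 322) [ 0.5774 -0.0269  0.068 ]
```

Emit:
{"op": "play_rows", "data": {
  "deltas": [
    [[-0.05,0,0.7],[0,0,0]],
    [[0,0,0.8],[0,0,0]],
    [[0,0,0.8],[0,0,0]],
    [[0,0,0.6],[0,0,0]],
    [[0,0,0.35],[0,0,0]]
  ]
}}

```text
clock: 8.93
eef_pos: [0.5116, 0.0184, 0.0258]
ee_rot: [-2.112, -2.322, 0.003]
contact_force: [-4.0, 0.9, 16.3]
gripper_width: 0.132
gripper_force: 15.0
```

Emit:
{"op": "play_rows", "data": {
  "deltas": [
    [[0,0,0.05],[0,0,0]],
    [[0,0,0],[0,0,0]]
  ]
}}

```text
clock: 9.1
eef_pos: [0.5129, 0.0184, 0.0258]
ee_rot: [-2.113, -2.323, 0.002]
contact_force: [0.8, 1.0, -0.2]
gripper_width: 0.133
gripper_force: 15.0
```

```bash
python3 - <<'E'
from h import *
s=get_state();print(s['eef_pos'],s['contact_force']);todo((.512,.022,.0235),95.5)
E
```

```text
[0.51294443 0.0183962  0.02581531] [ 0.81793147  0.99833378 -0.15408671]
turn first [-0.02 -0.   -0.01] shift now-axes [ 0.09 -0.01  0.06] goal-axes [ 0.09 -0.01  0.06]
```

Emit:
{"op": "play_rows", "data": {
  "deltas": [
    [[0,0,0.03],[0,0,0]],
    [[0,0,0],[0,0,0]]
  ]
}}

```text
clock: 9.27
eef_pos: [0.5139, 0.0189, 0.0261]
ee_rot: [2.112, 2.324, 0.001]
contact_force: [-0.5, 0.1, -1.0]
gripper_width: 0.134
gripper_force: 15.0
```

Emit:
{"op": "play_rows", "data": {
  "deltas": [
    [[0,0,0],[0,0,0]],
    [[0,0,0],[0,0,0]],
    [[0,0,0],[0,0,0]],
    [[0,0,0],[0,0,0]],
    [[0,0,0],[0,0,0]]
  ],
  "hand": -0.3
}}

```text
clock: 9.68
eef_pos: [0.5134, 0.0197, 0.0258]
ee_rot: [2.111, 2.326, 0.0]
contact_force: [-0.0, -0.4, -0.5]
gripper_width: 0.352
gripper_force: 0.0
```

Emit:
{"op": "play_rows", "data": {
  "deltas": [
    [[0,0,-0.4],[0,0,0]],
    [[0,0,-0.9],[0,0,0]],
    [[0,0,-1],[0,0,0]],
    [[0,0,-1],[0,0,0]],
    [[0,0,0],[0,0,0]]
  ]
}}

```text
clock: 10.1
eef_pos: [0.5182, 0.019, 0.1658]
ee_rot: [2.103, 2.318, 0.011]
contact_force: [1.9, 0.7, 0.8]
gripper_width: 0.352
gripper_force: 0.0
```

```bash
python3 - <<'E'
from h import *
s=get_state();print(s['eef_pos'],s['gripper_force'])
im=eyes.grab_frame('wrist');cv2.imwrite('pics/w6.png',im[...,::-1])
E
```

```text
[0.51822787 0.01898194 0.16579274] 0.0
```

View pics/w6.png

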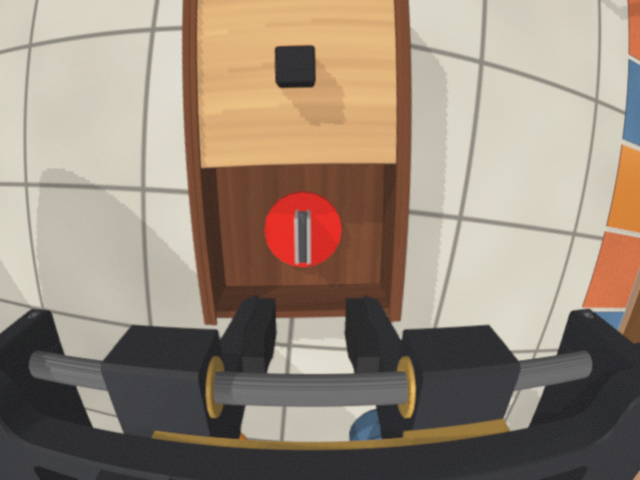

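The lid lies flat in the bay with the clip up, its disc at (303,229), well inside the walls. Next I shut the fingers, go beyond the knob and push the cover back.

```bash
python3 - <<'E'
from h import *
todo((.495,.182,.079),95.5)
E
```

```text
turn first [0.09 0.03 0.01] shift now-axes [ 4.11 -0.16  2.07] goal-axes [ 4.1  -0.15  2.09]
```

Emit:
{"op": "play_rows", "data": {
  "deltas": [
    [[0.8,0,0],[0,0,0]],
    [[0.8,0,0],[0,0,0]],
    [[0.8,0,0],[0,0,0]],
    [[0.8,0,0],[0,0,0]],
    [[0.8,0,0],[0,0,0]]
  ],
  "hand": -1
}}

```text
clock: 10.57
eef_pos: [0.4966, 0.1802, 0.1561]
ee_rot: [-2.111, -2.325, 0.002]
contact_force: [-0.6, -0.7, -0.7]
gripper_width: 0.008
gripper_force: 0.0
```

```bash
python3 - <<'E'
from h import *
todo((.495,.182,.079),95.5);print(get_state()['eef_pos'])
E
```

```text
turn first [-0.02  0.    0.  ] shift now-axes [ 0.05 -0.03  1.93] goal-axes [ 0.05 -0.04  1.93]
[0.49664869 0.18020171 0.15611791]
```

Emit:
{"op": "play_rows", "data": {
  "deltas": [
    [[0.05,0,0.8],[0,0,0]],
    [[0,0,0.7],[0,0,0]],
    [[0,0,0.42],[0,0,0]],
    [[0,0,0],[0,0,0]]
  ]
}}

```text
clock: 10.9
eef_pos: [0.4934, 0.1807, 0.0755]
ee_rot: [-2.107, -2.322, 0.011]
contact_force: [-2.0, -0.8, 0.4]
gripper_width: 0.006
gripper_force: 0.0
```

Emit:
{"op": "play_rows", "data": {
  "deltas": [
    [[-0.3,0,0],[0,0,0]],
    [[-0.3,0,0],[0,0,0]],
    [[-0.3,0,0],[0,0,0]],
    [[-0.3,0,0],[0,0,0]],
    [[-0.3,0,0],[0,0,0]]
  ]
}}

```text
clock: 11.32
eef_pos: [0.5045, 0.1195, 0.0818]
ee_rot: [2.112, 2.324, 0.003]
contact_force: [1.1, 2.3, -1.1]
gripper_width: 0.004
gripper_force: 0.9
```

Emit:
{"op": "play_rows", "data": {
  "deltas": [
    [[-0.35,0,0],[0,0,0]],
    [[-0.35,0,0],[0,0,0]],
    [[-0.35,0,0],[0,0,0]],
    [[-0.35,0,0],[0,0,0]],
    [[-0.3,0,0],[0,0,0]]
  ]
}}

```text
clock: 11.73
eef_pos: [0.5111, 0.0515, 0.0818]
ee_rot: [2.112, 2.323, 0.002]
contact_force: [0.1, 2.7, 0.2]
gripper_width: 0.001
gripper_force: 0.9
```

Emit:
{"op": "play_rows", "data": {
  "deltas": [
    [[-0.05,0,0],[0,0,0]],
    [[-0.05,0,0],[0,0,0]],
    [[0,0,0],[0,0,0]]
  ]
}}

```text
clock: 11.98
eef_pos: [0.5105, 0.049, 0.0809]
ee_rot: [2.113, 2.325, -0.0]
contact_force: [-0.7, -0.3, 0.5]
gripper_width: 0.002
gripper_force: 0.0
```

Emit:
{"op": "play_rows", "data": {
  "deltas": [
    [[-0.05,0,0],[0,0,0]],
    [[-0.05,0,0],[0,0,0]]
  ]
}}

```text
clock: 12.15
eef_pos: [0.5103, 0.0473, 0.0806]
ee_rot: [-2.11, -2.324, -0.003]
contact_force: [-0.6, 14.7, 4.3]
gripper_width: 0.007
gripper_force: 7.3
```

Emit:
{"op": "play_rows", "data": {
  "deltas": [
    [[-0.04,0,0],[0,0,0]],
    [[-0.04,0,0],[0,0,0]]
  ]
}}

```text
clock: 12.32
eef_pos: [0.5103, 0.0471, 0.0807]
ee_rot: [-2.108, -2.321, -0.008]
contact_force: [-0.4, 27.2, 4.4]
gripper_width: 0.003
gripper_force: 13.2
```

The force rose to 27 N without further travel, so the cover is against its stop. Now I back off, lift and verify.

Emit:
{"op": "play_rows", "data": {
  "deltas": [
    [[0.4,0,0],[0,0,0]],
    [[0.1,0,0],[0,0,0]],
    [[0,0,-0.9],[0,0,0]],
    [[0,0,-0.9],[0,0,0]],
    [[-0.8,0,-0.9],[0,0,0]]
  ]
}}

```text
clock: 12.73
eef_pos: [0.5109, 0.0377, 0.185]
ee_rot: [-2.105, -2.33, 0.0]
contact_force: [2.0, -0.6, 0.0]
gripper_width: 0.009
gripper_force: 0.0
```

Emit:
{"op": "play_rows", "data": {
  "deltas": [
    [[-0.9,0,0],[0,0,0]],
    [[-0.9,0,0],[0,0,0]],
    [[0,0,0],[0,0,0]],
    [[0,0,0],[0,0,0]]
  ]
}}

```text
clock: 13.07
eef_pos: [0.5187, -0.0385, 0.1838]
ee_rot: [2.115, 2.323, -0.001]
contact_force: [-0.7, 0.2, 0.2]
gripper_width: 0.004
gripper_force: 0.0
```

```bash
python3 - <<'E'
from h import *
im=eyes.grab_frame('wrist');cv2.imwrite('pics/w7.png',im[...,::-1]);print(get_state()['eef_pos'])
E
```

```text
[ 0.51834987 -0.03716584  0.1834698 ]
```

View pics/w7.png

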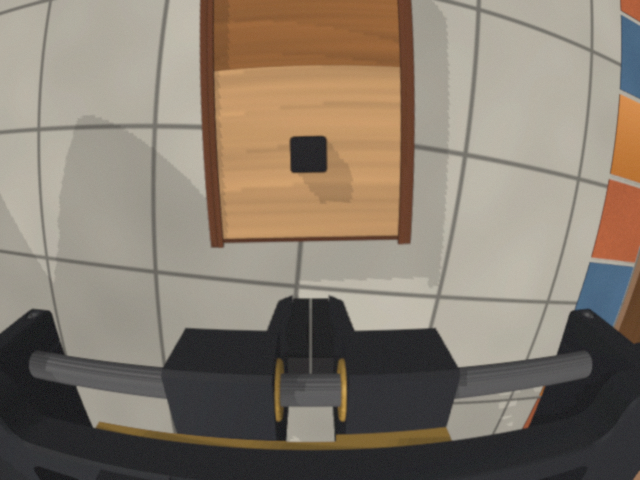

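The cover is fully shut against the near end wall, with no gap at row 240 and the knob at (308,154). The arm is clear of everything.

```bash
python3 -c "
from plant import order
print(order.hand_in())"
```

```text
the job is handed in; nothing more can be done
None
```

The red clip lid lies flat in the bay with its clip up, the cover is shut against its stop, the honey pot was never touched, and the job was handed in at about 13 s of the 64 s allowed (the hand-in returned no verdict).

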